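Take the capped stub out of its push-fit air outlet

ROBOT

A 7-joint arm with a two-finger parallel gripper is mounted at the origin on the work surface. World frame = base frame: x ahead of the robot, y to its left, z up, the work surface at z = 0. Lengths are in m, angles in rad, forces in N, time in s.
With the tool pointing down it reaches from about 0.4 to 0.85 m from the base axis. Payload 10.4 kg.
Tool frame: the origin (TCP) lies at the very end of the fingers, on their centre line; the grasp point (between the pads) lies 19 mm behind it; z points along the fingers, y is the line along which they close (so a half turn about z gives the same grasp; the last joint's range is limited). The gripper opens to 85 mm and grips with 20 to 120 N. Pads are 22 mm wide; open, the fingers measure 114 mm over their backs; the gripper's body (76 mm by 85 mm) begins 54 mm behind the grasp point. The pads swing forward as they close: fully open they stand 13 mm farther back than shut.
Start: joints at [1.293, 0.332, -0.065, 1.46, 0.022, 1.35, -0.088], TCP at [0.158, -0.605, 0.231] pointing down, gripper open.
Joint ranges: [-2.6, 2.6], [-0.5, 2.12], [-1.47, 1.34], [0.16, 2.42], [-1.27, 4.41], [0.06, 2.06], [-2.6, 2.6]. Speed limits (rad/s): [2.22, 2.22, 2.79, 2.79, 3.14, 3.14, 3.14].

INTERFACE

Orientations are given as a unit quaternion [x, y, z, w].
In Python, from workcell import * gives the robot as it stands.
- The arm moves only by the tool step_arm, never from a script. Its argument "commands" is one flat list of numbers, 7 for each row, row after row: the finger opening in mm, from 0 to 85.4, then the shift along the world's x, y, z as a fraction of full scale, then the turn, a rotation vector about the world's x, y, z as a fraction of full scale. A call has exactly 10 rows; each row is the pose to reach, as a shift and turn from the pose commanded when the call began, turning the shorter way round; what a row does not reach only later rows make up. Full scale, the value 1, is 0.6 m for a shift and pi rad for a turn. A row lasts 1/8 s, in which the tool goes at most 62.5 mm and 10.7 degrees, less where a joint would pass 70% of its speed; a pose out of reach is approached as far as the arm can. A call with a number of a shift or a turn outside -1 to 1 is refused whole. A call with a gripper value outside its range is refused whole. The fingers move at their own pace and stop on an object; "squeeze" is the grip in N (left out, the last holds). Time passes only in rows, so rows that repeat a pose let the fingers close, or fill a call up. It gives the time, the measured TCP pose, the force, the opening and the grip force at its end, in the units of the state.
- get_obs(): the state, without advancing time (a new reading comes with each control period).
- camera(name): name is "side" or "top"; returns the picture (420x560x3 uint8, red, green, blue); there is no depth.
- camera_params(name): a dict with "mtx" (3x3 intrinsics, pixels), "extrinsics" (4x4, takes a point from world to camera coordinates). Camera axes: x right, y down, z forward; pixel columns grow to the right and rows downward; lengths in m; the calibration is good to about 2 mm. A picture is of the moment at which its call begins. camera_params takes no time and is no camera call.
- hand_in(): hands the job in; it is judged then, once.
The state is a dict: "clock": time; "joint_pos": joint angles; "joint_velocities": joint speeds; "tau": joint torques, N m; "position": TCP position; "ee_rot": TCP orientation; "ft_force": force on the tool from outside, world axes, zero at the start; "torque": the same for the moment, N m; "grip_width": opening from 0.0 (shut) to 1.0 (fully open); "grasp_force": force on a finger pad.
Only numpy, scipy, OpenCV 4.12 (cv2) and the standard library are available. Lean on these libraries where they do the work, as an engineer would, in place of code of your own. Each camera call takes 0.05 s, during which the arm holds its last target. There are 200 camera calls.

TASK

Swing the clear cover of the blue air-outlet console up past vertical and lower it gently onto its rests behind, then free the red-capped tube: press the blue ring around it down, firmly but without forcing it, and draw the tube out while the ring is still down. Carry the tube to the red scrap bin and lower it to the bottom before letting go, leaving the cover open and disturbing nothing else on the bench.

Things in the scene. Friction and masses are not known exactly. Their poses are not given: they have to be found in the camera images.
- console: Blue steel console fixed on the bench, 270 mm wide, 200 deep. Origin on the bench under the middle outlet; z up, x level to its back, y along its three outlets (y = -85, 0, 85 mm; which one holds the tube varies). Its panel slopes up 25 degrees to the back, 75 mm above the bench at the outlets. Deck behind 93 mm high with two rests for the cover. Filter-regulator 185 mm tall at x 105, y 185 mm
- cover (a joint): Angle (rad) of the clear plastic cover over the panel, a box 132 x 250 x 83 mm high, open below, about 0.3 kg, on a hinge along the console's y: 0 closed, vertical (balanced) near 1.3, 1.75 lying back on its rests. Nothing holds it: short of vertical it falls shut, beyond it falls onto the rests. Slight hinge friction
- hinge (a point): Middle of the cover's hinge line (along the console's y), at x 60, z 103 mm of the console. With the cover at angle a the handle's centre lies, in console axes from here, at x = -180 cos a - 16 sin a, z = 180 sin a - 16 cos a (mm)
- cover_grip (a point): Centre of the cover's handle: black barrel 20 mm in diameter, 32 mm long along the hinge direction, on a stem 10 mm thick, 38 mm out from the cover's front wall and 21 mm below its top. Pinched on its two flat ends it pivots between the pads as the cover swings. Closed it is 87 mm above the bench, open 283 mm
- outlet: The push-fit outlet holding the tube: brass nut, black barrel 8 mm high and the blue ring. Origin where its axis meets the panel; z along the axis out of the panel, leaning 25 degrees from vertical towards the console's front; x up the slope, y as the console's. The two other outlets look alike but hold a short grey plug, 30 mm high off the panel
- ring_nominal (a point): Point on the outlet's axis 24 mm off the panel. The top of the blue release ring around the tube lies here or up to 5 mm lower (its height differs from outlet to outlet): feel for it. Ring 32 mm in outer and 18 mm in inner diameter, 5 mm thick. Both finger tips set on it beside the tube press it down; then the fingers close on the tube, and as they rise the ring follows the tips
- collet (a joint): Ring travel (m) into the outlet: 0 up, 0.006 hard down. Spring 6 N at first, 13 N at the bottom, then solid; it springs up when let go. Teeth inside hold the tube fast unless the ring is about 2.5 mm down; the tube must rise 2 mm with the teeth open to get past them, so draw it from a ring pressed fully down. It then slides out of them over 18 mm more against 2 to 15 N
- tube: Rigid aluminium tube, 16 mm in diameter, 102 mm long, 40 to 70 g, its outer 16 mm in a red cap 17 mm in diameter. Origin at the middle of its inner (lower) end, z along it to the cap. Home, it reaches 28 mm below the panel and ends 74 mm off the panel, 50 to 55 mm out of the ring, with 0.5 mm play; 50 mm of lift along the outlet's axis clears the ring
- tube_mid (a point): Middle of the tube's length, on its axis, 51 mm from its inner end
- scrap_bin: Red plastic bin, 160 (x) x 120 (y) x 75 mm high, front wall (-x) 49 mm high, walls and floor 4 mm; stands loose on the bench left or right of the console. Origin at the centre of its underside. A black coupling 29 mm in diameter, 36 mm high stands inside near its corner +x, +y (x 53, y 34 mm)
- spares_bin: Blue bin of the same size with spare fittings, on the console's other side; leave alone. Origin at the centre of its underside
- spanner: Steel spanner 190 mm long lying on the bench; leave alone. Origin under its middle, x along it
- tape: Black roll of tape, 68 mm in diameter, 18 mm high, lying flat; leave alone. Origin at the centre of its underside
- leak_spray: White spray bottle, 48 mm in diameter, 150 mm high; leave alone. Origin at the centre of its underside
- driver: Orange screwdriver 200 mm long lying on the bench; leave alone. Origin under its middle, x along it
Things that resemble listed ones, but are neither listed nor needed, are in the scene too. Of the things shaped like the scrap_bin, the red one is meant.

How it is judged:
By the outcome, as a careful person would: the job done as asked, in the order asked, and still so for the second after the job is handed in, with the robot touching nothing.
It also fails if it takes over 61 s, if anything falls off the work surface, if the arm or the gripper's body presses on something with over 40 N, if the wrist force passes 120 N, or if a joint passes its speed limit or range.

## Working session

There is one attempt and no reset: what is moved stays moved. The work goes in short steps, Python scripts to look and compute and a tool call to move; the robot and the scene stay as the last step left them, time stands still between calls to the robot, and variables do not carry over. Pictures are saved under pics/ and viewed, at most 10 in all, crops included, and the job is handed in when it is done.

Besides the shell and the picture viewer there is one more tool, called after "Call:" as name(argument=value, ...) on one line, values as JSON. step_arm: Moves the arm, as the interface text tells. Its arguments: {"type":"object","properties":{"commands":{"type":"array","items":{"type":"number"}},"squeeze":{"type":"number"}},"required":["commands"]}

```bash
mkdir -p pics; ls; python3 - <<'E'
from workcell import *
import cv2
for n in("side","top"):
    p=camera_params(n);print(n,p["mtx"].round(1).tolist(),p["extrinsics"].round(3).tolist())
    cv2.imwrite(f"pics/{n}0.png",camera(n)[:,:,::-1])
o=get_obs();print(o["position"],o["ee_rot"],o["grip_width"],o["clock"],o["ft_force"])
E
```

```text
pics
side [[427.6, 0.0, 271.9], [0.0, 427.6, 207.1], [0.0, 0.0, 1.0]] [[-0.804, -0.595, -0.001, 0.354], [-0.454, 0.614, -0.645, 0.246], [0.384, -0.518, -0.764, 1.135], [0.0, 0.0, 0.0, 1.0]]
top [[526.2, 0.0, 279.6], [0.0, 526.2, 207.3], [0.0, 0.0, 1.0]] [[0.003, -1.0, -0.023, 0.012], [-0.998, -0.001, -0.064, 0.442], [0.064, 0.023, -0.998, 1.531], [0.0, 0.0, 0.0, 1.0]]
[ 0.15746091 -0.60450597  0.23061843] [ 9.91894726e-01  1.27060941e-01 -9.41831277e-05 -6.01325521e-04] 1.0024852273854832 0.1 [-0.00739593 -0.31488383 -0.32156308]
```

View pics/side0.png

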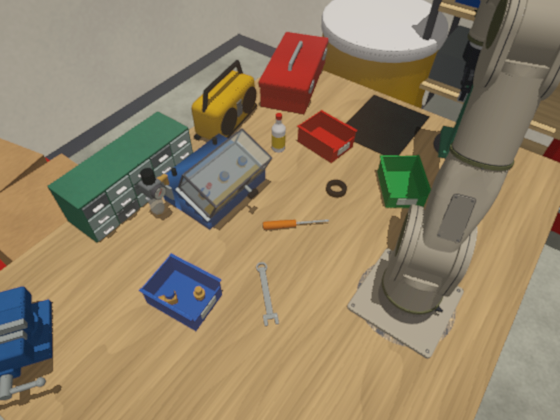

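View pics/top0.png

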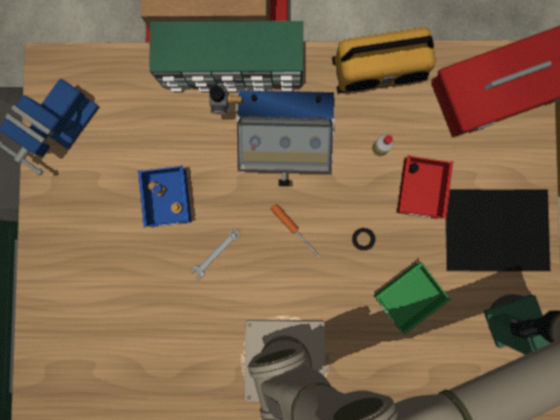

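The side view shows the console around (220,180) with its cover closed. In the top view the console is at (285,140), the handle at (285,183), the red bin at (426,187) with its coupling at (413,168), and the tube at the left outlet (254,145). Next I'll zoom in.

```bash
cat > h.py <<'E'
import numpy as np, cv2
from workcell import *
def ray(n,u,v):
    p=camera_params(n);E=p["extrinsics"];R=E[:3,:3]
    return -R.T@E[:3,3], R.T@np.linalg.inv(p["mtx"])@[u,v,1]
def at(n,u,v,z):
    c,d=ray(n,u,v);return c+d*(z-c[2])/d[2]
def proj(n,P):
    p=camera_params(n);E=p["extrinsics"];q=p["mtx"]@(E[:3,:3]@np.asarray(P,float)+E[:3,3]);return q[:2]/q[2]
def two(a,b):
    (c1,d1),(c2,d2)=ray("side",*a),ray("top",*b)
    t=np.linalg.lstsq(np.c_[d1,-d2],c2-c1,rcond=None)[0]
    p,q=c1+t[0]*d1,c2+t[1]*d2;return (p+q)/2,np.linalg.norm(p-q)
E
python3 - <<'E'
from h import *
a=cv2.imread("pics/top0.png")[80:200,200:340];b=cv2.imread("pics/side0.png")[125:225,150:290]
cv2.imwrite("pics/z0.png",cv2.resize(a,None,fx=5.5,fy=5,interpolation=2))
cv2.imwrite("pics/z1.png",cv2.resize(b,None,fx=5.5,fy=5.5,interpolation=2))
im=cv2.imread("pics/top0.png");h=cv2.cvtColor(im,cv2.COLOR_BGR2HSV)
m=cv2.inRange(h,(0,150,90),(8,255,255))|cv2.inRange(h,(172,150,90),(180,255,255))
n,l,s,c=cv2.connectedComponentsWithStats(m)
for i in range(1,n):
    if s[i,4]>3: print(s[i],c[i].round(1),cv2.minAreaRect(np.argwhere(l==i)[:,::-1].astype(np.float32)))
E
```

```text
[275   0  13  21 254] [281.1  10.1] ((281.0, 10.0), (20.0, 12.0), 90.0)
[146  26   4  16  47] [147.7  34.6] ((147.5, 33.5), (15.0, 3.0), 90.0)
[ 439   26  121  106 7397] [503.8  80.2] ((509.9276123046875, 79.59727478027344), (68.34355163574219, 128.48049926757812), 70.34617614746094)
[385 135   8   8  49] [388.2 138.5] ((388.5, 138.5), (7.0, 7.0), 90.0)
[ 399  155   54   64 2303] [424.2 188.1] ((425.9538269042969, 186.8307647705078), (48.092220306396484, 58.36479187011719), 7.943472385406494)
```

View pics/z0.png

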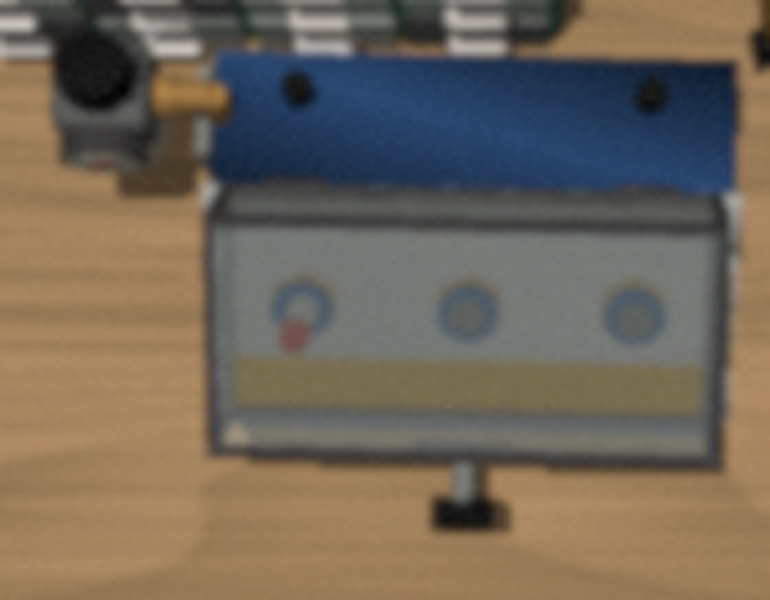

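View pics/z1.png

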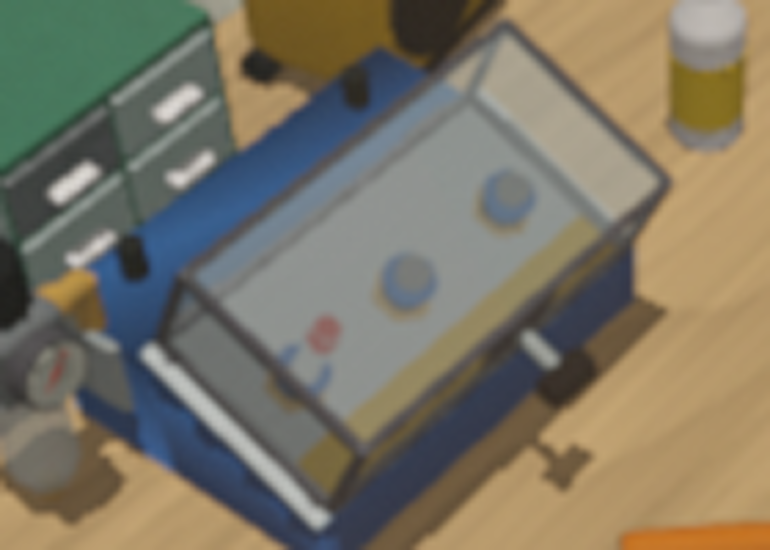

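Top crop: the rests are black dots and the rings are at (302,308), (468,312) and (634,315). The red cap is at (294,334), in the left (+y) outlet, and the handle is at (463,514). Side crop: the cap is at (324,334) and the handle barrel at (566,377).

```bash
python3 - <<'E'
from h import *
T=lambda X,Y:(200+X/5.5-.4,80+Y/5-.4)
S=lambda X,Y:(150+X/5.5-.4,125+Y/5.5-.4)
P=lambda s,x:print(s,np.round(x,4).tolist() if not isinstance(x,tuple) else (x[0].round(4),round(x[1],4)))
P("handle",two(S(566,377),T(463,514)))
P("handle z.087",at("top",*T(463,514),.087))
P("cap",two(S(324,334),T(294,334)))
L=at("top",*T(215,52),.093);R=at("top",*T(737,62),.093);P("deck L",L);P("deck R",R)
r=[at("top",*T(*q),.094) for q in((302,308),(468,312),(634,315))];P("rings",np.array(r))
d=r[0]-r[2];yaw1=np.arctan2(-d[0],d[1]);d=L-R;yaw2=np.arctan2(-d[0],d[1]);print("yaw",yaw1,yaw2)
a=[at("top",*T(*q),.103+.002) for q in((297,88),(651,95))];d=a[0]-a[1];print("restyaw",np.arctan2(-d[0],d[1]))
# bin: rim corners
im=cv2.imread("pics/top0.png")[145:230,385:465];cv2.imwrite("pics/b0.png",cv2.resize(im,None,fx=7,fy=7,interpolation=2))
h=cv2.cvtColor(im,cv2.COLOR_BGR2HSV);m=cv2.inRange(h,(0,150,60),(8,255,255))|cv2.inRange(h,(172,150,60),(180,255,255))
print(cv2.minAreaRect(np.argwhere(m)[:,::-1].astype(np.float32)))
E
```

```text
handle (array([0.5084, 0.0009, 0.0873]), np.float64(0.0032))
handle z.087 [0.5071, 0.0, 0.087]
cap (array([0.6015, 0.0841, 0.1336]), np.float64(0.0018))
deck L [0.7694, 0.1283, 0.093]
deck R [0.7627, -0.1399, 0.093]
rings [[0.6227, 0.0825, 0.094], [0.6203, -0.0024, 0.094], [0.6185, -0.0869, 0.094]]
yaw -0.02479654267389308 -0.025056533321338857
restyaw -0.025417979360095686
((40.38999938964844, 41.77000045776367), (49.92173767089844, 58.265594482421875), 8.130102157592773)
```

View pics/b0.png

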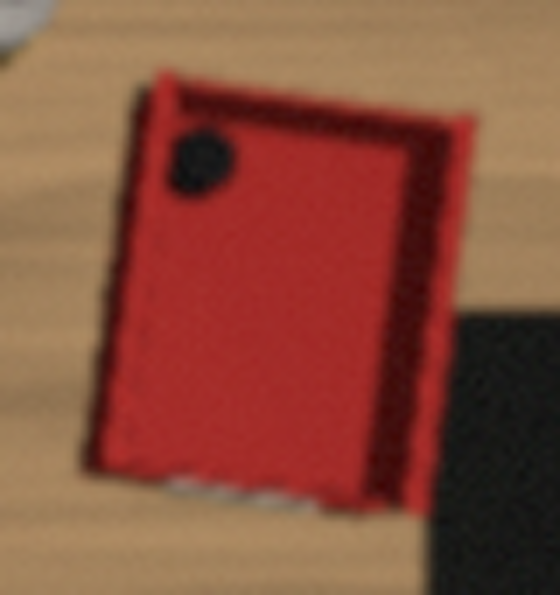

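The back rim of the red bin runs from (165,75) to (475,118) in the crop, with the coupling at its left rear, so its yaw is about -0.14. The console origin is about (0.6285, -0.002) with yaw -0.025. Next I'll compute the first move.

```bash
cat >> h.py <<'E'
from scipy.spatial.transform import Rotation as Ro
O=np.array([.6285,-.002,0]);YAW=-.025
C=lambda x,y,z:O+Ro.from_euler('z',YAW).apply([x,y,z])
def rot(tilt,yaw=YAW): return Ro.from_euler('z',yaw)*Ro.from_euler('y',-np.radians(tilt))*Ro.from_euler('x',np.pi)
def cmd(p,tilt,yaw=YAW,base=None):
    o=get_obs();q=np.array(o["position"]) if base is None else np.array(base[0]);r=Ro.from_quat(o["ee_rot"]) if base is None else base[1]
    w=(rot(tilt,yaw)*r.inv()).as_rotvec()/np.pi
    print(np.round((np.array(p)-q)/.6,4).tolist(),np.round(w,4).tolist())
def st():
    o=get_obs();print(round(o["clock"],2),np.round(o["position"],4),np.round(Ro.from_quat(o["ee_rot"]).as_matrix()[:,2],3),np.round(o["ft_force"],1),o["grip_width"],o["grasp_force"],np.round(o["joint_pos"],2))
E
python3 - <<'E'
from h import *
cmd([.42,-.35,.24],0,.1); cmd([.492,.0005,.165],15); cmd([.513,.0005,.069],15)
# bin
B=lambda X,Y,z:at("top",385+X/7-.4,145+Y/7-.4,z)
a,b=B(165,75,.075),B(475,118,.075);d=a-b;y=np.arctan2(-d[0],d[1]);print(a,b,y,np.linalg.norm(d))
print("bin centre",(a+b)/2-.08*np.array([np.cos(y),np.sin(y),0]), "coupling",B(200,160,.036))
E
```

```text
[0.4376, 0.4242, 0.0156] [-0.0004, -0.0001, -0.0493]
[0.5576, 1.0083, -0.1094] [0.0092, -0.0831, -0.0886]
[0.5926, 1.0083, -0.2694] [0.0092, -0.0831, -0.0886]
[ 0.58545899 -0.35074973  0.075     ] [ 0.56792268 -0.47453895  0.075     ] -0.14072627657252548 0.1250251715775583
bin centre [ 0.49748168 -0.40142336  0.075     ] coupling [ 0.55641815 -0.37334245  0.036     ]
```

Call:
step_arm(commands=[85,0.1,0.1,0.02,0,0,-0.01,85,0.2,0.19,0.02,0,0,-0.02,85,0.3,0.28,0.02,0,0,-0.03,85,0.4,0.37,0.02,0,-0.01,-0.04,85,0.45,0.46,0.02,0.003,-0.03,-0.05,85,0.48,0.56,0.02,0.005,-0.04,-0.06,85,0.5,0.66,0.02,0.007,-0.06,-0.07,85,0.52,0.76,0,0.009,-0.08,-0.08,85,0.54,0.86,-0.03,0.0092,-0.0831,-0.0886,85,0.5576,0.96,-0.06,0.0092,-0.0831,-0.0886], squeeze=40)

```text
clock: 1.35
position: [0.4779, -0.0932, 0.2113]
ee_rot: [0.991, -0.013, 0.131, 0.003]
ft_force: [1.0, -0.2, 0.2]
grip_width: 0.996
grasp_force: 0.0
```

```bash
python3 - <<'E'
from h import *
st(); cmd([.492,.0005,.165],15); cmd([.513,.0005,.069],15)
E
```

```text
1.35 [ 0.4779 -0.0932  0.2113] [ 0.26  -0.009 -0.966] [ 1.  -0.2  0.2] 0.9956326177123792 0.0 [ 0.74 -0.14 -0.57  2.02 -0.13  0.98 -1.37]
[0.0236, 0.1562, -0.0772] [0.0007, 0.0003, 0.0003]
[0.0586, 0.1562, -0.2372] [0.0007, 0.0003, 0.0003]
```

Call:
step_arm(commands=[85,0,0,0,0,0,0,85,0,0,0,0,0,0,85,0,0,0,0,0,0,85,0,0,0,0,0,0,85,0,0.02,-0.02,0,0,0,85,0,0.04,-0.03,0,0,0,85,0,0.05,-0.05,0,0,0,85,0,0.05,-0.05,0,0,0,85,0,0.05,-0.05,0,0,0,85,0,0.05,-0.05,0,0,0])

```text
clock: 2.6
position: [0.4781, -0.0654, 0.1819]
ee_rot: [0.991, -0.013, 0.131, 0.002]
ft_force: [0.3, 0.0, 0.2]
grip_width: 0.994
grasp_force: 0.0
```

```bash
python3 - <<'E'
from h import *
st(); cmd([.492,.0005,.165],15); cmd([.513,.0005,.069],15)
for n in("side","top"):
    im=camera(n)[:,:,::-1];u,v=proj(n,[.508,0,.087]).astype(int);cv2.imwrite(f"pics/g_{n}.png",cv2.resize(im[max(v-55,0):v+45,u-60:u+60],None,fx=3.3,fy=5 if 0 else 3.3,interpolation=2));print(u,v)
cv2.imwrite("pics/g.png",np.hstack([cv2.imread(f"pics/g_{n}.png") for n in("side","top")]))
E
```

```text
2.6 [ 0.4781 -0.0654  0.1819] [ 0.259 -0.008 -0.966] [0.3 0.  0.2] 0.9944304135303761 0.0 [ 0.71 -0.12 -0.62  2.07 -0.11  0.91 -1.45]
[0.0231, 0.1098, -0.0281] [0.0004, 0.0002, 0.0003]
[0.0581, 0.1098, -0.1881] [0.0004, 0.0002, 0.0003]
253 193
283 182
```

View pics/g.png

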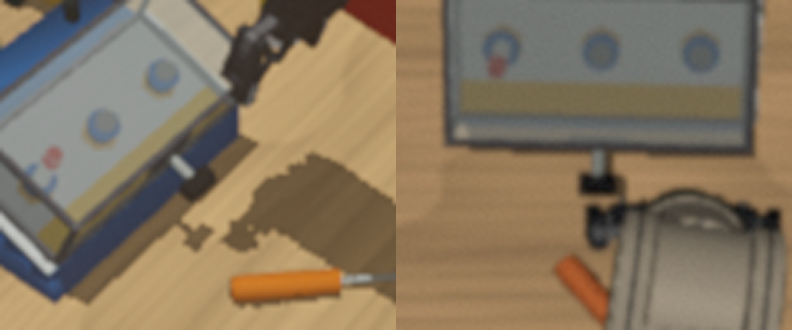

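The gripper is right of the handle, above the bench and clear of the cover. Both views put the handle at the expected spot.

Call:
step_arm(commands=[85,0.01,0.05,0,0,0,0,85,0.0231,0.1098,-0.02,0,0,0,85,0.0231,0.1098,-0.0281,0,0,0,85,0.032,0.1098,-0.068,0,0,0,85,0.041,0.1098,-0.11,0,0,0,85,0.05,0.1098,-0.15,0,0,0,85,0.0581,0.1098,-0.188,0,0,0,85,0.0581,0.1098,-0.188,0,0,0,45,0.0581,0.1098,-0.188,0,0,0,45,0.0581,0.1098,-0.188,0,0,0], squeeze=40)

```text
clock: 3.95
position: [0.5133, 0.0005, 0.0698]
ee_rot: [0.991, -0.013, 0.131, 0.003]
ft_force: [-0.2, 0.3, -0.6]
grip_width: 0.596
grasp_force: 0.0
```

```bash
python3 - <<'E'
from h import *
st()
for n in("side","top"):
    im=camera(n)[:,:,::-1];u,v=proj(n,[.508,0,.087]).astype(int);cv2.imwrite(f"pics/g_{n}.png",cv2.resize(im[v-40:v+40,u-50:u+50],None,fx=4,fy=4,interpolation=2))
cv2.imwrite("pics/g2.png",np.hstack([cv2.imread(f"pics/g_{n}.png") for n in("side","top")]))
E
```

```text
3.95 [5.133e-01 5.000e-04 6.980e-02] [ 0.26  -0.009 -0.965] [-0.2  0.3 -0.6] 0.5956872408101008 0.0 [ 0.61  0.15 -0.75  2.12  0.23  0.66 -1.88]
```

View pics/g2.png

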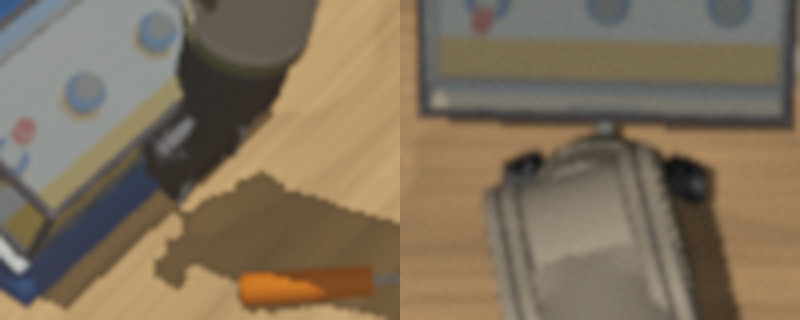

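The handle is centred between the fingers, with the stem visible at the top centre. I'll close on it and lift.

Call:
step_arm(commands=[20,0,0,0,0,0,0,20,0,0,0,0,0,0,20,0,0,0,0,0,0,20,0,0,0,0,0,0,20,-0.001,0,0.03,0,0,0,20,0.001,0,0.06,0,0,0,20,0.0055,0,0.09,0,0,0,20,0.013,0,0.119,0,0,0,20,0.024,-0.001,0.147,0,0,0,20,0.037,-0.001,0.174,0,0,0], squeeze=40)

```text
clock: 5.3
position: [0.5346, 0.0018, 0.1732]
ee_rot: [0.991, -0.012, 0.13, 0.002]
ft_force: [7.2, 4.1, -8.4]
grip_width: 0.364
grasp_force: 40.4
```

Call:
step_arm(commands=[20,0.016,0,0.0255,0,0,0,20,0.0345,-0.001,0.049,0,0,0,20,0.055,-0.001,0.071,0,0,0,20,0.078,-0.002,0.0907,0,0,0,20,0.103,-0.003,0.108,0,0,0,20,0.129,-0.003,0.1227,0,0,0,20,0.157,-0.004,0.1347,0,0,0,20,0.185,-0.005,0.144,0,0,0,20,0.215,-0.0055,0.15,0,0,0,20,0.23,-0.006,0.152,0,0,0])

```text
clock: 6.55
position: [0.6736, -0.0016, 0.2652]
ee_rot: [0.991, -0.012, 0.131, 0.001]
ft_force: [-2.6, 4.0, 8.1]
grip_width: 0.364
grasp_force: 42.4
```

```bash
python3 - <<'E'
from h import *
st()
z=Ro.from_quat(get_obs()["ee_rot"]).as_matrix()[:,2]
g=np.array(get_obs()["position"])-.019*z
q=Ro.from_euler('z',-YAW).apply(g-C(60e-3,0,.103))*1e3;print(q,np.hypot(q[0],q[2]),np.hypot(180,16), np.arctan2(q[2],-q[0])+np.arctan2(16,180))
E
```

```text
6.55 [ 0.6736 -0.0016  0.2652] [ 0.259 -0.006 -0.966] [-2.6  4.   8.1] 0.3638905773003484 42.44126558303833 [ 0.52  0.32 -0.74  1.51  0.29  1.15 -1.85]
[-19.88169935   1.51497488 180.58664173] 181.67778384222484 180.7097119692243 1.549798747311618
```

Call:
step_arm(commands=[20,0.008,0,0.0005,0,0,0,20,0.015,0,0.001,0,0,0,20,0.023,0,0.0015,0,0,0,20,0.03,-0.001,0.0018,0,0,0,20,0.038,-0.001,0.0018,0,0,0,20,0.045,-0.001,0.0017,0,0,0,20,0.05,-0.001,0.0013,0,0,0,20,0.055,-0.001,0.001,0,0,0,20,0.06,-0.0015,0.0007,0,0,0,20,0.061,-0.0015,0,0,0,0])

```text
clock: 7.8
position: [0.7101, -0.0025, 0.2658]
ee_rot: [0.991, -0.012, 0.132, 0.001]
ft_force: [-0.9, 4.5, 7.6]
grip_width: 0.371
grasp_force: 43.5
```

```bash
python3 - <<'E'
from h import *
st()
z=Ro.from_quat(get_obs()["ee_rot"]).as_matrix()[:,2]
g=np.array(get_obs()["position"])-.019*z
q=Ro.from_euler('z',-YAW).apply(g-C(60e-3,0,.103))*1e3;print(q, np.arctan2(q[2],-q[0])+np.arctan2(16,180))
E
```

```text
7.8 [ 0.7101 -0.0025  0.2658] [ 0.261 -0.006 -0.965] [-0.9  4.5  7.6] 0.3710415357726988 43.54687571525574 [ 0.47  0.4  -0.72  1.41  0.34  1.18 -1.86]
[ 16.63188355   1.54361513 181.16198326] 1.751002273586705
```

Call:
step_arm(commands=[20,0.003,0,-0.0005,0,0,0,20,0.005,0,-0.001,0,0,0,20,0.005,0,-0.001,0,0,0,36,0.005,0,-0.001,0,0,0,50,0.005,0,-0.001,0,0,0,60,0.005,0,-0.001,0,0,0,60,0.005,0,-0.001,0,0,0,60,-0.005,0,0.04,0,0,0,60,-0.018,0,0.08,0,0,0,60,-0.036,0,0.14,0,0,0])

```text
clock: 9.05
position: [0.6874, -0.0045, 0.3481]
ee_rot: [0.991, -0.012, 0.13, 0.002]
ft_force: [0.7, -0.5, 0.9]
grip_width: 0.704
grasp_force: 0.0
```

```bash
python3 - <<'E'
from h import *
st()
im={}
for n in("side","top"):
    im[n]=camera(n)[:,:,::-1];u,v=proj(n,[.63,0,.12]).astype(int);cv2.imwrite(f"pics/g_{n}.png",cv2.resize(im[n][max(0,v-70):v+70,u-70:u+70],(400,400),interpolation=2));print(u,v)
cv2.imwrite("pics/g3.png",np.hstack([cv2.imread(f"pics/g_{n}.png") for n in("side","top")]))
for n in im: 
  print(n,"ring",proj(n,C(-.01,.085,.097)),"cap",proj(n,C(-.0313,.085,.142)))
  h=cv2.cvtColor(im[n],cv2.COLOR_BGR2HSV);m=cv2.inRange(h,(0,130,70),(8,255,255))|cv2.inRange(h,(172,130,70),(180,255,255))
  _,l,s,c=cv2.connectedComponentsWithStats(m)
  u,v=proj(n,C(-.028,.085,.135))
  print([(s[i],c[i].round(1)) for i in range(1,len(s)) if np.hypot(*(c[i]-[u,v]))<15])
E
```

```text
9.05 [ 0.6874 -0.0045  0.3481] [ 0.257 -0.008 -0.966] [ 0.7 -0.5  0.9] 0.7041764335719959 0.0 [ 0.49  0.33 -0.74  1.32  0.28  1.32 -1.83]
221 167
283 136
side ring [205.57494333 190.86896874] cap [209.13913318 183.59252887]
[(array([207, 183,   4,   6,  16], dtype=int32), array([208.4, 185.1]))]
top ring [254.162231   141.72303106] cap [252.74310403 146.36431118]
[(array([252, 145,   4,   5,  19], dtype=int32), array([253.4, 146.9]))]
```

View pics/g3.png

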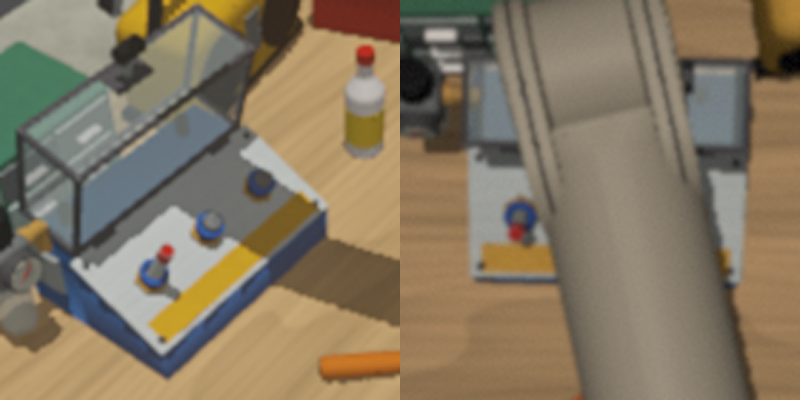

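The cover lies open on its rests, and the tube with its red cap is visible in the left outlet. I'll refine its position now.

```bash
python3 - <<'E'
from h import *
print("cap",two((208.4,185.1),(253.4,146.9)))
print("pred cap",C(-.066*np.sin(np.radians(25)),.085,.075+.066*np.cos(np.radians(25))))
for n in ("side","top"):
  im=camera(n)[:,:,::-1];u,v=proj(n,C(-.01,.085,.097)).astype(int)
  im=cv2.resize(im[v-22:v+22,u-22:u+22],None,fx=8,fy=8,interpolation=cv2.INTER_CUBIC);h=cv2.cvtColor(im,cv2.COLOR_BGR2HSV)
  m=cv2.inRange(h,(100,140,60),(120,255,255)); _,l,s,c=cv2.connectedComponentsWithStats(m)
  for i in range(1,len(s)):
    if s[i,4]>150: print(n,(s[i,:4]/8+[u-22,v-22,0,0]).round(1),s[i,4]/64)
  cv2.imwrite(f"pics/r_{n}.png",im)
cv2.imwrite("pics/r.png",np.hstack([cv2.imread(f"pics/r_{n}.png") for n in("side","top")]))
E
```

```text
cap (array([0.60078118, 0.08368777, 0.13445379]), np.float64(0.003830996989276551))
pred cap [0.60274069 0.08367069 0.13481631]
side [220.4 172.6   6.6   7.6] 15.5625
side [200.9 188.6   6.6   8.2] 14.265625
top [250.5 137.8   9.4   7.2] 16.625
```

View pics/r.png

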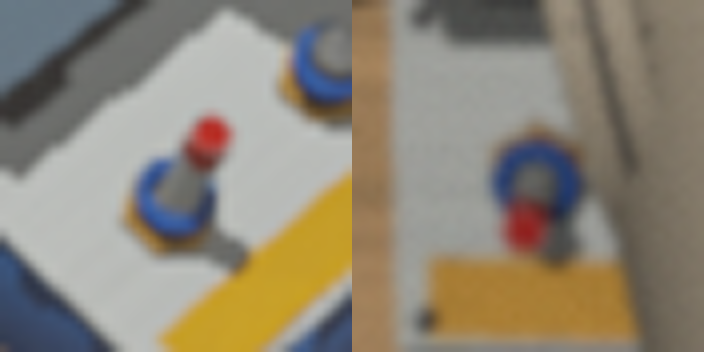

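```bash
sed -i 's/^O=.*;YAW/O=np.array([.6275,-.001,0]);YAW/' h.py; cat >> h.py <<'E'
T25=np.radians(25)
H=lambda h:C(-h*np.sin(T25),.085,.075+h*np.cos(T25))
E
python3 - <<'E'
from h import *
print("ring",two((204.6,192.2),(254.8,141.1)),H(.0215))
st();cmd(H(.11),25);cmd(H(.04),25);cmd(H(.11)+[-.02,-.07,.12],25);print(H(.11))
E
```

```text
ring (array([0.62502232, 0.08274397, 0.08768999]), np.float64(0.0020866313692280243)) [0.62054133 0.08420057 0.09448562]
9.25 [ 0.6881 -0.0043  0.349 ] [ 0.26  -0.008 -0.966] [-0.6 -0.3 -0.7] 0.7062073703946101 0.0 [ 0.49  0.32 -0.74  1.32  0.28  1.32 -1.83]
[-0.1749, 0.149, -0.2905] [-0.0009, -0.0551, 0.0002]
[-0.1256, 0.1478, -0.3962] [-0.0009, -0.0551, 0.0002]
[-0.2082, 0.0324, -0.0905] [-0.0009, -0.0551, 0.0002]
[0.5831513  0.08513552 0.17469386]
```

Call:
step_arm(commands=[50,-0.08,0.0,0.0,0,-0.02,0,50,-0.16,0.02,0,0,-0.04,0,50,-0.21,0.06,-0.03,-0.0009,-0.0551,0,50,-0.2,0.11,-0.1,-0.0009,-0.0551,0,50,-0.19,0.149,-0.18,-0.0009,-0.0551,0,50,-0.1749,0.149,-0.25,-0.0009,-0.0551,0.0002,50,-0.1749,0.149,-0.2905,-0.0009,-0.0551,0.0002,50,-0.1749,0.149,-0.2905,-0.0009,-0.0551,0.0002,50,-0.1749,0.149,-0.2905,-0.0009,-0.0551,0.0002,50,-0.1749,0.149,-0.2905,-0.0009,-0.0551,0.0002], squeeze=20)

```text
clock: 10.5
position: [0.5837, 0.0851, 0.1754]
ee_rot: [0.976, -0.012, 0.217, 0.003]
ft_force: [0.2, -0.0, -0.1]
grip_width: 0.588
grasp_force: 0.0
```

```bash
python3 - <<'E'
from h import *
st();cmd(H(.11),25);cmd(H(.04),25);print(H(.04))
E
```

```text
10.5 [0.5837 0.0851 0.1754] [ 0.423 -0.011 -0.906] [ 0.2 -0.  -0.1] 0.588261889428034 0.0 [ 0.64  0.09 -0.96  1.98  0.32  0.72 -2.1 ]
[-0.0009, 0.0, -0.0012] [-0.0, 0.0002, 0.0]
[0.0484, -0.0012, -0.1069] [-0.0, 0.0002, 0.0]
[0.61272533 0.08439601 0.11125231]
```

Call:
step_arm(commands=[50,0.015,0,-0.035,0,0,0,50,0.03,-0.0005,-0.068,0,0,0,50,0.04,-0.001,-0.09,0,0,0,50,0.0484,-0.0012,-0.1069,0,0,0,30,0.0484,-0.0012,-0.1069,0,0,0,22,0.0484,-0.0012,-0.1069,0,0,0,14,0.0484,-0.0012,-0.1069,0,0,0,14,0.0484,-0.0012,-0.1069,0,0,0,14,0.0484,-0.0012,-0.1069,0,0,0,14,0.0484,-0.0012,-0.1069,0,0,0])

```text
clock: 11.75
position: [0.6125, 0.0846, 0.1108]
ee_rot: [0.976, -0.012, 0.216, 0.003]
ft_force: [-3.4, -0.0, 6.5]
grip_width: 0.179
grasp_force: 20.3
```

```bash
python3 - <<'E'
from h import *
st();print(get_obs()["torque"])
E
```

```text
11.75 [0.6125 0.0846 0.1108] [ 0.423 -0.01  -0.906] [-3.4 -0.   6.5] 0.17854793230921148 20.31319946050644 [ 0.52  0.27 -0.88  1.98  0.59  0.64 -2.31]
[-1.22542763e-02  4.98780297e-01  1.36121353e-04]
```

Call:
step_arm(commands=[20,0,0,0,0,0,0,20,0,0,0,0,0,0,20,0,0,0,0,0,0,20,0.0035,-0.0001,-0.0076,0,0,0,20,0.007,-0.0002,-0.0151,0,0,0,20,0.0088,-0.0003,-0.0189,0,0,0,20,0.0106,-0.0003,-0.0227,0,0,0,20,0.0106,-0.0003,-0.0227,0,0,0,20,0.0106,-0.0003,-0.0227,0,0,0,20,0.0106,-0.0003,-0.0227,0,0,0])

```text
clock: 13.0
position: [0.6185, 0.0842, 0.0964]
ee_rot: [0.976, -0.012, 0.216, 0.003]
ft_force: [0.1, 0.0, -0.8]
grip_width: 0.235
grasp_force: 0.0
```

```bash
cat >> h.py <<'E'
def axis():
    o=get_obs();R=Ro.from_euler('z',YAW)*Ro.from_euler('y',-T25)
    print("outlet h,x",R.inv().apply(np.array(o["position"])-H(0))*1e3,"F",R.inv().apply(o["ft_force"]),o["grip_width"]*85.4,o["grasp_force"],o["clock"])
E
python3 - <<'E'
from h import *
axis()
E
```

```text
outlet h,x [-1.06494108 -0.0272086  24.10776895] F [-0.18838031  0.02956853 -0.75230196] 20.09891421688875 0.0 13.0
```

Call:
step_arm(commands=[20,0.0007,0,-0.0015,0,0,0,20,0.0014,0,-0.003,0,0,0,20,0.0021,0,-0.0045,0,0,0,20,0.0028,0,-0.006,0,0,0,20,0.0028,0,-0.006,0,0,0,20,0.0028,0,-0.006,0,0,0,20,0.0028,0,-0.006,0,0,0,20,0.0028,0,-0.006,0,0,0,20,0.0028,0,-0.006,0,0,0,20,0.0028,0,-0.006,0,0,0])

```text
clock: 14.25
position: [0.6201, 0.0842, 0.0927]
ee_rot: [0.976, -0.012, 0.216, 0.003]
ft_force: [-1.3, -0.7, 0.2]
grip_width: 0.233
grasp_force: 0.0
```

```bash
python3 -c "
from h import *
axis()"
```

```text
outlet h,x [-1.17746545e+00 -2.49275189e-04  2.00287804e+01] F [-1.0775642  -0.72039852  0.69273637] 19.92127222175643 0.0 14.25
```

Call:
step_arm(commands=[20,0.0007,0,-0.0015,0,0,0,20,0.0014,0,-0.003,0,0,0,20,0.0021,0,-0.0045,0,0,0,20,0.0028,0,-0.006,0,0,0,20,0.0028,0,-0.006,0,0,0,20,0.0028,0,-0.006,0,0,0,20,0.0028,0,-0.006,0,0,0,20,0.0028,0,-0.006,0,0,0,20,0.0028,0,-0.006,0,0,0,20,0.0028,0,-0.006,0,0,0])

```text
clock: 15.5
position: [0.6218, 0.0842, 0.0893]
ee_rot: [0.976, -0.012, 0.216, 0.003]
ft_force: [-5.5, -0.4, 6.9]
grip_width: 0.237
grasp_force: 4.2
```

```bash
python3 -c "
from h import *
axis()"
```

```text
outlet h,x [-1.05507614  0.03399919 16.28261314] F [-2.10423385 -0.51120798  8.58374324] 20.209175855580078 4.167257493827847 15.5
```

Call:
step_arm(commands=[20,0.0007,0,-0.0015,0,0,0,20,0.0014,0,-0.003,0,0,0,20,0.0021,0,-0.0045,0,0,0,20,0.0025,0,-0.0053,0,0,0,20,0.0025,0,-0.0053,0,0,0,20,0.0025,0,-0.0053,0,0,0,20,0.0025,0,-0.0053,0,0,0,20,0.0025,0,-0.0053,0,0,0,20,0.0025,0,-0.0053,0,0,0,20,0.0025,0,-0.0053,0,0,0])

```text
clock: 16.75
position: [0.6232, 0.0842, 0.0863]
ee_rot: [0.976, -0.012, 0.216, 0.003]
ft_force: [-9.5, -1.2, 11.1]
grip_width: 0.238
grasp_force: 6.9
```

```bash
python3 -c "
from h import *
axis()"
```

```text
outlet h,x [-1.03219622  0.08537704 12.98986489] F [-3.86336282 -1.48424855 14.04888012] 20.29315813821679 6.867180513759763 16.75
```

Call:
step_arm(commands=[20,0.0003,0,-0.0006,0,0,0,20,0.0006,0,-0.0012,0,0,0,20,0.0006,0,-0.0012,0,0,0,20,0.0006,0,-0.0012,0,0,0,12,0.0006,0,-0.0012,0,0,0,12,0.0006,0,-0.0012,0,0,0,12,0.0006,0,-0.0012,0,0,0,12,0.0006,0,-0.0012,0,0,0,12,0.0006,0,-0.0012,0,0,0,12,0.0006,0,-0.0012,0,0,0], squeeze=60)

```text
clock: 18.0
position: [0.6237, 0.0848, 0.0867]
ee_rot: [0.976, -0.012, 0.216, 0.003]
ft_force: [-20.2, -2.4, 25.6]
grip_width: 0.169
grasp_force: 64.2
```

```bash
python3 -c "
from h import *
axis()"
```

```text
outlet h,x [-0.42078753  0.72279732 13.11834993] F [-7.47740442 -2.9071784  31.71399749] 14.464715821945871 64.1993211085844 18.0
```

Call:
step_arm(commands=[12,-0.0011,0,0.0023,0,0,0,12,-0.0021,0,0.0045,0,0,0,12,-0.0032,0,0.0068,0,0,0,12,-0.0042,0,0.0091,0,0,0,12,-0.0056,0.0001,0.0121,0,0,0,12,-0.0077,0.0002,0.0166,0,0,0,12,-0.0099,0.0002,0.0211,0,0,0,12,-0.0127,0.0003,0.0272,0,0,0,12,-0.0155,0.0004,0.0332,0,0,0,12,-0.0176,0.0004,0.0378,0,0,0])

```text
clock: 19.25
position: [0.6129, 0.0844, 0.108]
ee_rot: [0.976, -0.012, 0.216, 0.003]
ft_force: [2.8, 1.3, -1.6]
grip_width: 0.176
grasp_force: 59.0
```

```bash
python3 - <<'E'
from h import *
axis()
im=camera("side")[:,:,::-1];u,v=proj("side",H(.05)).astype(int)
cv2.imwrite("pics/d.png",cv2.resize(im[v-40:v+40,u-50:u+50],None,fx=6,fy=6,interpolation=2))
E
```

```text
outlet h,x [-1.23534981e+00 -5.40064500e-03  3.69704313e+01] F [ 1.7957679   1.37880637 -2.64287629] 14.994962857848906 58.985275626182556 19.25
```

View pics/d.png

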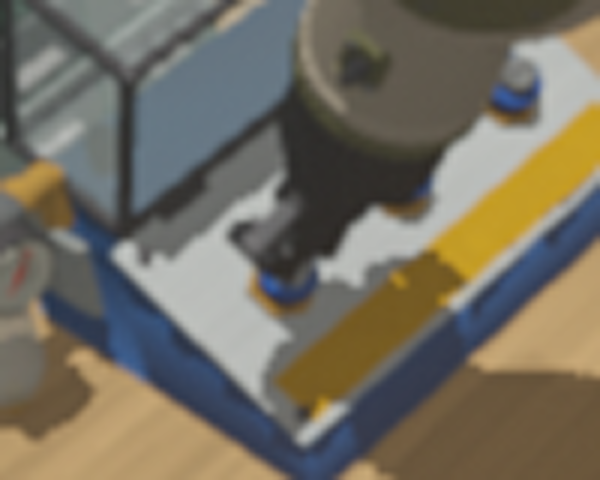

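The side view shows the gripper rising straight off the ring with no load: the tube is past the teeth. I'll draw it clear.

Call:
step_arm(commands=[12,-0.005,0.0001,0.011,0,0,0,12,-0.011,0.0003,0.0235,0,0,0,12,-0.018,0.0005,0.0386,0,0,0,12,-0.025,0.0007,0.0536,0,0,0,12,-0.032,0.0009,0.0686,0,0,0,12,-0.0422,0.001,0.0906,0,0,0,12,-0.06,0.001,0.13,0,0,0,12,-0.07,0,0.19,0,0,0,12,-0.08,0,0.25,0,0,0,12,-0.09,-0.02,0.29,0,0,0])

```text
clock: 20.55
position: [0.5589, 0.0736, 0.2841]
ee_rot: [0.976, -0.011, 0.217, 0.003]
ft_force: [0.3, 0.4, -1.0]
grip_width: 0.172
grasp_force: 59.1
```

```bash
python3 - <<'E'
from h import *
st();cmd([.5224,-.4251,.26],25,-.14)
for n in ("side","top"):
  h=cv2.cvtColor(camera(n)[:,:,::-1].copy(),cv2.COLOR_BGR2HSV);m=cv2.inRange(h,(0,130,60),(8,255,255))|cv2.inRange(h,(172,130,60),(180,255,255))
  for z in (.097,.135): u,v=proj(n,H((z-.075)/.906)).astype(int);print(n,"red near old cap",cv2.countNonZero(m[v-5:v+6,u-5:u+6]))
  z=Ro.from_quat(get_obs()["ee_rot"]).as_matrix()[:,2]; e=np.array(get_obs()["position"])
  for d in (.02,.0411,.05): print(n,d,proj(n,e+d*z).round(1))
  if n=="side":
    u,v=proj(n,e+.03*z).astype(int);print(cv2.cvtColor(h,cv2.COLOR_HSV2BGR)[v-1:v+16:2,u-10:u+11:2].sum(2)//3)
E
```

```text
20.55 [0.5589 0.0736 0.2841] [ 0.423 -0.01  -0.906] [ 0.3  0.4 -1. ] 0.17206938312500655 59.06781256198883 [ 0.75 -0.15 -0.93  1.89 -0.03  0.92 -1.78]
[-0.0609, -0.8312, -0.0402] [0.0001, 0.0002, -0.0374]
side red near old cap 0
side red near old cap 0
side 0.02 [215.8 152.5]
side 0.0411 [214.  156.4]
side 0.05 [213.3 158.1]
[[119 119 119 121 133  64  62  89  90 111 111]
 [120 119 120 122 158 106 101 107 111 111 111]
 [120 121 121 119 113 106 106 112 111 111 113]
 [120 120  98  62 100 105 109 111 110 145 179]
 [119  91  59  89 111 113 111 111 147 191 190]
 [ 75  66 105 113 112 111 110 148 190 190 189]
 [ 71 106 114 112 112 117 161 191 190 189 189]
 [111 112 112 111 115 180 191 191 189 189 190]
 [112 112 110 144 180 191 191 189 190 189 189]]
top red near old cap 0
top red near old cap 0
top 0.02 [253.9 149.7]
top 0.0411 [254.6 147.5]
top 0.05 [254.8 146.6]
```

Call:
step_arm(commands=[12,-0.01,-0.06,0,0,0,-0.005,12,-0.02,-0.15,0,0,0,-0.01,12,-0.03,-0.25,0,0,0,-0.015,12,-0.04,-0.35,0,0,0,-0.02,12,-0.05,-0.45,0,0,0,-0.025,12,-0.0609,-0.55,-0.02,0,0,-0.03,12,-0.0609,-0.65,-0.04,0,0,-0.0374,12,-0.0609,-0.74,-0.0402,0,0,-0.0374,12,-0.0609,-0.8312,-0.0402,0,0,-0.0374,12,-0.0609,-0.8312,-0.0402,0,0,-0.0374])

```text
clock: 21.9
position: [0.5205, -0.4306, 0.2552]
ee_rot: [0.974, -0.073, 0.214, 0.015]
ft_force: [0.2, 1.1, -0.4]
grip_width: 0.174
grasp_force: 59.1
```

```bash
python3 - <<'E'
from h import *
st();cmd([.5224,-.4251,.14],25,-.14);cmd([.5224,-.4251,.05],25,-.14)
E
```

```text
21.9 [ 0.5205 -0.4306  0.2552] [ 0.415 -0.06  -0.908] [ 0.2  1.1 -0.4] 0.17423225306743298 59.117192029953 [ 1.04  0.21 -0.34  1.64 -0.2   0.95 -0.91]
[0.0032, 0.0091, -0.192] [-0.0007, -0.0011, 0.0026]
[0.0032, 0.0091, -0.342] [-0.0007, -0.0011, 0.0026]
```

Call:
step_arm(commands=[12,0.002,0.003,0,0,0,0,12,0.002,0.003,-0.05,0,0,0,12,0.002,0.003,-0.1,0,0,0,12,0.002,0.003,-0.15,0,0,0,12,0.002,0.003,-0.2,0,0,0,12,0.002,0.003,-0.24,0,0,0,12,0.002,0.003,-0.28,0,0,0,12,0.002,0.003,-0.31,0,0,0,12,0.002,0.003,-0.32,0,0,0,12,0.002,0.003,-0.32,0,0,0])

```text
clock: 23.15
position: [0.524, -0.4241, 0.066]
ee_rot: [0.974, -0.069, 0.215, 0.015]
ft_force: [-0.0, 0.2, 0.2]
grip_width: 0.169
grasp_force: 59.1
```

```bash
python3 -c "
from h import *
st()"
```

```text
23.15 [ 0.524  -0.4241  0.066 ] [ 0.417 -0.059 -0.907] [-0.   0.2  0.2] 0.16858632493705947 59.11793410778046 [ 1.03  0.4  -0.35  1.83 -0.19  0.57 -0.84]
```

Lowering slowly until it touches; the expected contact is at z of about 0.0445.

Call:
step_arm(commands=[12,0,0,-0.01,0,0,0,12,0,0,-0.018,0,0,0,12,0,0,-0.024,0,0,0,12,0,0,-0.028,0,0,0,12,0,0,-0.031,0,0,0,12,0,0,-0.034,0,0,0,12,0,0,-0.034,0,0,0,12,0,0,-0.034,0,0,0,12,0,0,-0.034,0,0,0,12,0,0,-0.034,0,0,0])

```text
clock: 24.4
position: [0.5238, -0.4245, 0.0454]
ee_rot: [0.974, -0.069, 0.215, 0.015]
ft_force: [0.4, -0.3, -0.3]
grip_width: 0.172
grasp_force: 59.1
```

Call:
step_arm(commands=[12,0,0,-0.0015,0,0,0,12,0,0,-0.003,0,0,0,12,0,0,-0.004,0,0,0,12,0,0,-0.005,0,0,0,12,0,0,-0.005,0,0,0,12,0,0,-0.005,0,0,0,12,0,0,-0.005,0,0,0,12,0,0,-0.005,0,0,0,12,0,0,-0.005,0,0,0,12,0,0,-0.005,0,0,0])

```text
clock: 25.65
position: [0.5241, -0.4247, 0.0434]
ee_rot: [0.974, -0.069, 0.216, 0.016]
ft_force: [-4.7, 3.9, 9.4]
grip_width: 0.169
grasp_force: 60.4
```

Call:
step_arm(commands=[20,0,0,0.001,0,0,0,30,0,0,0.001,0,0,0,44,0,0,0.001,0,0,0,44,0,0,0.001,0,0,0,44,0,0,0.001,0,0,0,44,-0.007,0.001,0.015,0,0,0,44,-0.02,0.003,0.045,0,0,0,44,-0.04,0.006,0.09,0,0,0,44,-0.0695,0.0098,0.151,0,0,0,44,-0.0695,0.0098,0.25,0,0,0])

```text
clock: 26.9
position: [0.4793, -0.419, 0.1936]
ee_rot: [0.974, -0.071, 0.214, 0.015]
ft_force: [1.5, -1.4, -1.1]
grip_width: 0.518
grasp_force: 0.0
```

Call:
step_arm(commands=[44,0,0,0.05,0,0,0,44,-0.05,0,0.1,0,0,0,44,-0.1,0,0.15,0,0,0,44,-0.15,0.0,0.15,0,0,0,44,-0.2,0,0.15,0,0,0,44,-0.2,0,0.15,0,0,0,44,-0.2,0,0.15,0,0,0,44,-0.2,0,0.15,0,0,0,44,-0.2,0,0.15,0,0,0,44,-0.2,0,0.15,0,0,0])

```text
clock: 28.15
position: [0.3624, -0.4184, 0.2822]
ee_rot: [0.974, -0.069, 0.215, 0.015]
ft_force: [-0.2, 0.3, -0.1]
grip_width: 0.516
grasp_force: 0.0
```

```bash
python3 - <<'E'
from h import *
st()
for n in ("top","side"):
  a=cv2.imread(f"pics/{n}0.png");b=camera(n)[:,:,::-1].copy();cv2.imwrite(f"pics/end_{n}.png",b)
  d=cv2.absdiff(a,b).max(2)
  m=((d>35)*255).astype(np.uint8)
  u,v=proj(n,[.4975,-.4014,.02]).astype(int);r=35
  _,l,s,c=cv2.connectedComponentsWithStats(m[v-r:v+r,u-r:u+r])
  for i in range(1,len(s)):
    if s[i,4]>15:
      pts=np.argwhere(l==i)[:,::-1]+[u-r,v-r];R=cv2.minAreaRect(pts.astype(np.float32));print(n,s[i,4],np.round(R[0],1),np.round(R[1],1),round(R[2]),"mean",b[pts[:,1],pts[:,0]].mean(0).round())
      if n=="top":
        p=[at(n,*q,.012) for q in cv2.boxPoints(R)];print([ (Ro.from_euler('z',.14).apply(x-[.4975,-.4014,0])*1e3).round()[:2].tolist() for x in p])
  for nm,P in dict(cover=C(.0763,0,.283),tape=[.42,-.15,0]).items(): print(n,nm,proj(n,P).round())
E
```

```text
28.15 [ 0.3624 -0.4184  0.2822] [ 0.417 -0.059 -0.907] [-0.2  0.3 -0.1] 0.5156017793353184 0.0 [ 1.26 -0.04 -0.28  1.84 -0.38  1.07 -0.6 ]
top 207 [428.5 193.5] [ 6.8 35.9] 8 mean [123. 127. 147.]
[[-64.0, -13.0], [42.0, -14.0], [42.0, -33.0], [-64.0, -32.0]]
top cover [284.  94.]
top tape [335. 215.]
side 136 [330.  138.3] [23.6  6.1] 34 mean [131. 136. 160.]
side 90 [355.5 156.5] [13.  9.] 90 mean [ 58.  85. 106.]
side cover [196. 114.]
side tape [305. 195.]
```

```bash
python3 - <<'E'
from h import *
a,b=cv2.imread("pics/top0.png"),cv2.imread("pics/end_top.png")
m=((cv2.absdiff(a,b).max(2)>40)*255).astype(np.uint8);_,l,s,c=cv2.connectedComponentsWithStats(m)
print([s[i].tolist() for i in range(1,len(s)) if s[i,4]>12])
u,v=proj("top",C(.0763,0,.283)).astype(int);print(b[v-4:v+5:2,u-6:u+7:2].mean(2).astype(int))
print(hand_in())
E
```

```text
[[237, 86, 100, 31, 2649], [234, 93, 4, 8, 18], [332, 101, 5, 24, 56], [237, 118, 97, 69, 3955], [423, 176, 11, 36, 200], [311, 223, 186, 107, 3880], [461, 255, 36, 15, 372], [497, 261, 6, 9, 26], [484, 271, 70, 81, 2596], [321, 286, 164, 106, 4753], [543, 310, 17, 11, 132], [299, 318, 13, 8, 41], [471, 323, 16, 5, 33], [478, 348, 37, 18, 210], [348, 355, 212, 65, 3589], [250, 356, 52, 64, 854], [311, 371, 44, 44, 819], [267, 391, 27, 29, 326], [297, 403, 11, 16, 25], [335, 414, 12, 6, 49]]
[[66 60 60 58 55 56 54]
 [60 28 22 19 21 18 23]
 [60 28 21 24 28 25 24]
 [59 23 11 19 19 21 19]
 [59 33 12 13 14 16 17]]
the job is handed in; nothing more can be done
None
```

I handed the job in at about 28 s: the cover is open on its rests and the tube is lying flat on the floor of the red scrap bin. In before-and-after pictures the bin had not moved, and the only other changes I saw were the cover, the arm and its shadow.

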